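Serve the full jam jars

ROBOT

A 7-joint arm with a two-finger parallel gripper is mounted at the origin on the work surface. World frame = base frame: x ahead of the robot, y to its left, z up, the work surface at z = 0. Lengths are in m, angles in rad, forces in N, time in s.
With the tool pointing down it reaches from about 0.4 to 0.85 m from the base axis. Payload 10.4 kg.
Tool frame: the origin (TCP) lies midway between the tips of the shut fingers; the grasp point (between the pads) lies 19 mm behind it; z points along the fingers, y is the direction in which the jaws open and shut (so a half turn about z gives the same grasp; the last joint's range is limited). The gripper opens to 87 mm and grips with 3 to 60 N. Pads are 19 mm wide; open, the fingers measure 117 mm over their backs; the gripper's body (75 mm by 190 mm) begins 51 mm behind the grasp point.
Start: joints at [-1.348, 0.332, -0.065, 1.46, 0.022, 1.35, -0.088], TCP at [0.152, 0.606, 0.223] pointing down, gripper open.
Joint ranges: [-2.6, 2.6], [-0.5, 2.12], [-1.47, 1.34], [0.16, 2.42], [-1.27, 4.41], [0.06, 2.06], [-2.6, 2.6]. Speed limits (rad/s): [2.22, 2.22, 2.79, 2.79, 3.14, 3.14, 3.14].

INTERFACE

Orientations are given as a 3x3 rotation matrix whose columns are the frame's x, y, z axes.
In Python, from station import robot gives the robot as it stands.
- The arm moves only by the shell command python3 -m crank 'ROWS' [OPENING] [FORCE]. ROWS is JSON, one flat list of numbers, 6 for each row, row after row: the shift along the tool's x, y, z in units of 3 cm (1.0 is 3 cm), then the turn, a rotation vector about the tool's x, y, z in units of pi rad (1.0 is pi rad). In form: [tx, ty, tz, ax, ay, az, tx, ty, tz, ax, ay, az, ...]. A call has 1 to 8 rows; each row shifts and turns the commanded pose from where the row before left it, along the tool's axes as they then stand; what a row does not reach is not made up. A row lasts 1/8 s, in which the tool goes at most 62.5 mm and 10.7 degrees, less where a joint would pass 70% of its speed; a pose out of reach is approached as far as the arm can. A call with a number of a shift or a turn outside -1 to 1 is refused whole. A call with a gripper value outside its range is refused whole. OPENING is the gripper's target within -1 to 1 (fully open at 1, half-way at 0, shut at -1), set as the call begins (- or left out, the last holds). The fingers move at their own pace and stop on an object; FORCE is the grip in N (left out, the last holds). Time passes only in rows, so rows that do not move let the fingers close. It gives the time, the measured TCP pose, the force and the opening at its end, in the units of the state.
- robot.read_state(): the state, without advancing time (a new reading comes with each control period).
- robot.grab_frame(name): name is "scene" or "top" or "wrist"; returns the picture (480x640x3 uint8, red, green, blue); there is no depth.
- robot.camera_params(name): a dict with "fx", "fy", "cx", "cy" (pixels), "origin" and "orientation" of the camera in the world. Camera axes: x right, y down, z forward; pixel columns grow to the right and rows downward; lengths in m; the calibration is good to about 2 mm. The wrist camera is an equidistant fisheye: a pixel r from the principal point sees the ray r / f radians off the axis. A picture is of the moment at which its call begins: read the wrist's pose just before it. camera_params takes no time and is no camera call; for the wrist camera it gives the pose at the moment of the call.
- robot.sign_off(): hands the job in, once; it reports no verdict.
Trained networks look in the newest picture that a camera, given by its name, has taken for a name from the list of things; names that differ only in an ending like _2 or _b are one class to them, and where a whole thing is asked for, a point or a joint stands for the part that bears it (a point fixed in the world has none). Each returns a list of dicts, best first, with "p" (0 to 1); they miss things now and then, are a little off and sometimes report something else, mostly with a low value. They report only what shows in the picture. A call takes as long as a camera call. They do not tell look-alikes from the thing itself.
- robot.look_for(camera, target): "at" ([column, row] in pixels, amid what is visible of it).
- robot.mark_of(camera, target): "at" ([column, row] in pixels: a listed point, or the origin of a listed thing).
The state is a dict: "t": time; "qpos": joint angles; "qd": joint speeds; "effort": joint torques, N m; "position": TCP position; "tcp_rot": TCP orientation; "ft_force": force on the tool from outside, world axes, zero at the start; "torque": the same for the moment, N m; "gripper_width": opening from 0.0 (shut) to 1.0 (fully open).
Only numpy, scipy, OpenCV 4.12 (cv2) and the standard library are available. Lean on these libraries where they do the work, as an engineer would, in place of code of your own. Each camera call takes 0.05 s, during which the arm holds its last target. There are 200 camera calls.

TASK

Set the wooden serving board on the grey stand, its holes over the two pins, so that it lies flush. Then feel by lifting which jam jars are full: stand every full jar upright and wholly on the board, and every empty one upright and wholly on the flat steel tray.

Things in the scene. Friction and masses are not known exactly. Their poses are not given: they have to be found in the camera images.
- stand_top (a point): grey plastic stand 170 x 106 mm and 20 mm high, fixed to the shelf, with two upright steel locating pins 12 mm thick that rise 33 mm above its top and taper over the last 7 mm. The point is the centre of its flat top, 20 mm above the shelf; x runs along its length, and the pins stand at y = +42 and -42 mm, x = 0
- board_grip (a point): loose wooden board 230 (x) x 124 (y) x 16 mm, 350 g, with two 15 mm through holes at x = 0, y = +42 and -42 mm, and between them an upright grip 18 mm thick (x), 50 mm long (y), 50 mm high. The point is the grip's centre, 41 mm above the board's underside, z up. Fits the pins either way round. Room for one jar on each side of the grip, at about x = +60 and -60 mm, y = 0
- jar_a_mid (a point): closed jam jar, one of three to five that look alike (None: not there): opaque cream stoneware, gold screw lid, squat, upright, 52 mm tall, body 62 mm across up to 34 mm above its foot, lid 60 mm. Point on its axis half-way up (26 mm), z up. Full jars weigh about 400 g, empty ones 150 g, within 10 percent; one or two are full, at most three empty. Only weight tells them apart, not name or place
- jar_b_mid (a point): closed jam jar, one of three to five that look alike (None: not there): opaque cream stoneware, gold screw lid, squat, upright, 52 mm tall, body 62 mm across up to 34 mm above its foot, lid 60 mm. Point on its axis half-way up (26 mm), z up. Full jars weigh about 400 g, empty ones 150 g, within 10 percent; one or two are full, at most three empty. Only weight tells them apart, not name or place
- jar_c_mid (a point): closed jam jar, one of three to five that look alike (None: not there): opaque cream stoneware, gold screw lid, squat, upright, 52 mm tall, body 62 mm across up to 34 mm above its foot, lid 60 mm. Point on its axis half-way up (26 mm), z up. Full jars weigh about 400 g, empty ones 150 g, within 10 percent; one or two are full, at most three empty. Only weight tells them apart, not name or place
- jar_d_mid (a point): closed jam jar, one of three to five that look alike (None: not there): opaque cream stoneware, gold screw lid, squat, upright, 52 mm tall, body 62 mm across up to 34 mm above its foot, lid 60 mm. Point on its axis half-way up (26 mm), z up. Full jars weigh about 400 g, empty ones 150 g, within 10 percent; one or two are full, at most three empty. Only weight tells them apart, not name or place
- jar_e_mid (a point): closed jam jar, one of three to five that look alike (None: not there): opaque cream stoneware, gold screw lid, squat, upright, 52 mm tall, body 62 mm across up to 34 mm above its foot, lid 60 mm. Point on its axis half-way up (26 mm), z up. Full jars weigh about 400 g, empty ones 150 g, within 10 percent; one or two are full, at most three empty. Only weight tells them apart, not name or place
- tray_top (a point): flat steel tray without a rim for the empties, fixed to the shelf, 300 x 120 mm and 4 mm thick. The point is the centre of its top, 4 mm above the shelf; x runs along its length, along which three jars fit in a row
Things that resemble listed ones, but are neither listed nor needed, are in the scene too. What is shaped like the part that bears jar_d_mid but red or turquoise is not meant. What is shaped like the part that bears jar_a_mid but green is not meant.

How it is judged:
By the outcome, as a careful person would: the job done as asked, in the order asked, and still so for the second after the job is handed in, with the robot touching nothing.
Of jar_a, jar_b, jar_c, jar_e only 2 to 4 are there at a start; the rules pass over those that are not, and their reading is None.
At some moment in a run one of jar_a, jar_b, jar_c, jar_d, jar_e may be knocked a few centimetres aside while the robot is not near it.
It also fails if it takes over 210 s, if anything falls off the work surface, if the arm or the gripper's body presses on something with over 40 N, if the wrist force passes 120 N, or if a joint passes its speed limit or range.

## Working session

There is one attempt and no reset: what is moved stays moved. The work goes in short steps, Python scripts to look and compute and a shell command to move; the robot and the scene stay as the last step left them, time stands still between calls to the robot, and variables do not carry over. Pictures are saved under pics/ and viewed, about 12 in all and at most 16, crops included, and the job is handed in when it is done.

```bash
ls; mkdir -p pics; cat > h.py <<'E'
import numpy as np, cv2, json
from station import robot
def pic(cam,name):
    im=robot.grab_frame(cam); cv2.imwrite(f'pics/{name}.png',im[:,:,::-1]); return im
def ray(cam,px,P=None):
    P=P or robot.camera_params(cam)
    u=(px[0]-P['cx'])/P['fx'];v=(px[1]-P['cy'])/P['fy']
    if cam=='wrist':
        r=np.hypot(u,v); d=np.array([u/r*np.sin(r),v/r*np.sin(r),np.cos(r)]) if r>1e-9 else np.array([0,0,1.])
    else: d=np.array([u,v,1.])
    return np.array(P['origin']),np.array(P['orientation'])@d
def at_z(cam,px,z,P=None):
    o,d=ray(cam,px,P); return (o+d*(z-o[2])/d[2])
def st():
    s=robot.read_state(); print('t',round(s['t'],2),'pos',np.round(s['position'],4),'F',np.round(s['ft_force'],2),'w',round(s['gripper_width'],3)); print(np.round(s['tcp_rot'],3).tolist(),'q',np.round(s['qpos'],2)); return s
def go(target,yaw=None):
    """rows needed to reach target: total in tool units"""
    s=robot.read_state(); R=np.array(s['tcp_rot']); d=R.T@(np.array(target)-np.array(s['position']))/0.03
    print('tool shift units',np.round(d,2))
    if yaw is not None:
        y=R[:,1]; cur=np.arctan2(y[1],y[0]); dy=(yaw-cur+np.pi/2)%np.pi-np.pi/2
        print('yaw now',round(cur,3),'turn about world z',round(dy,3),'-> tool az units',round(-dy/np.pi,3))
E
python3 - <<'E'
from h import *
s=st()
for c in ['scene','top']:
    P=robot.camera_params(c); print(c,np.round(P['origin'],3),np.round(P['orientation'],2).tolist(),P['fx'])
    pic(c,c+'0')
    for t,z in [('stand_top',.02),('board_grip',.041),('jar_a_mid',.026),('tray_top',.004)]:
        for r in robot.mark_of(c,t): print(c,t,np.round(r['at'],1),round(r['p'],2),np.round(at_z(c,r['at'],z,P),3))
a=cv2.imread('pics/top0.png');
E
```

```text
pics
t 0.0 pos [0.152  0.6059 0.2218] F [-0.63  0.29  0.43] w 0.998
[[-0.97, 0.243, -0.0], [0.243, 0.97, -0.001], [-0.0, -0.001, -1.0]] q [-1.35  0.33 -0.06  1.46  0.02  1.35 -0.09]
scene [ 1.177 -0.284  0.643] [[0.37, 0.58, -0.72], [0.93, -0.22, 0.3], [0.02, -0.78, -0.62]] 436.0587225213452
scene stand_top [180.1 293. ] 0.91 [ 0.52  -0.303  0.02 ]
scene stand_top [255.8 241.6] 0.54 [ 0.416 -0.122  0.02 ]
scene stand_top [433.2 228.5] 0.23 [0.515 0.286 0.02 ]
scene board_grip [351.3 305.4] 0.59 [ 0.686 -0.011  0.041]
scene jar_a_mid [359.8 254.3] 0.58 [0.545 0.076 0.026]
scene jar_a_mid [402.6 279.5] 0.57 [0.646 0.124 0.026]
scene tray_top [434.5 226.6] 0.64 [0.492 0.308 0.004]
top [0.447 0.013 1.083] [[-0.02, -1.0, 0.05], [-1.0, 0.02, -0.03], [0.02, -0.05, -1.0]] 464.1269782751533
top stand_top [440.9 226.5] 0.75 [ 0.52  -0.301  0.02 ]
top board_grip [311.5 158. ] 0.97 [ 0.679 -0.004  0.041]
top jar_a_mid [275.  221.4] 0.61 [0.538 0.081 0.026]
top jar_a_mid [258.8 173.8] 0.58 [0.648 0.117 0.026]
top tray_top [177.4 243.4] 0.77 [0.492 0.308 0.004]
```

View pics/top0.png

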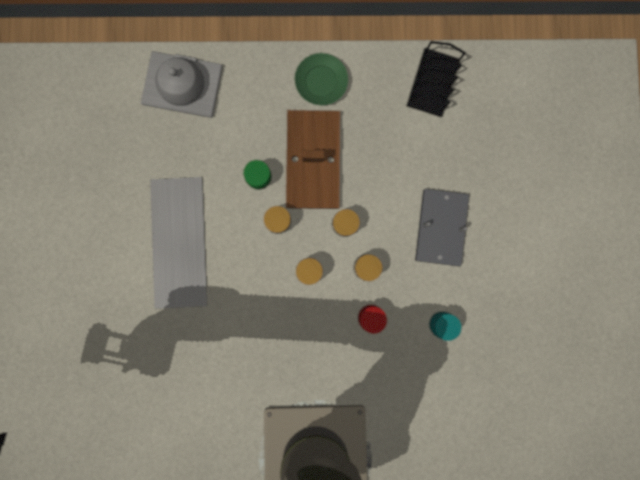

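View pics/scene0.png

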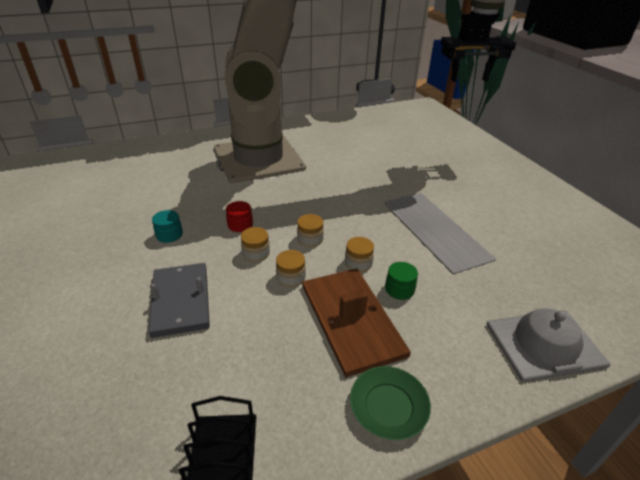

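The top view shows four cream, gold-lidded jars at (277,219), (346,222), (309,271) and (369,267). The green (258,174), red (372,319) and turquoise (446,326) ones are decoys. The board is at (313,158), the stand at (441,227) and the steel tray at (179,243).

```bash
python3 - <<'E'
from h import *
im=cv2.imread('pics/top0.png'); hsv=cv2.cvtColor(im,cv2.COLOR_BGR2HSV)
P=robot.camera_params('top')
def rect(m,box,z,n):
    k=np.zeros_like(m); x0,y0,x1,y1=box; k[y0:y1,x0:x1]=m[y0:y1,x0:x1]
    k=cv2.morphologyEx(k,cv2.MORPH_OPEN,np.ones((3,3)))
    c=max(cv2.findContours(k,0,2)[0],key=cv2.contourArea); b=cv2.boxPoints(cv2.minAreaRect(c))
    w=np.array([at_z('top',p,z,P)[:2] for p in b]); e=[w[1]-w[0],w[2]-w[1]]
    e.sort(key=lambda v:-np.hypot(*v)); print(n,'ctr',np.round(w.mean(0),4),'size',[round(float(np.hypot(*v)),3) for v in e],'yaw long',round(float(np.degrees(np.arctan2(e[0][1],e[0][0]))),1))
rect(cv2.inRange(hsv,(0,90,30),(20,255,200)),(270,100,360,215),.016,'board')
g=cv2.cvtColor(im,cv2.COLOR_BGR2GRAY)
rect(cv2.inRange(hsv,(0,0,60),(180,255,125)),(400,175,485,275),.02,'stand')
print(im[200,180],im[200,140],im[226,440],im[226,500])
rect(cv2.inRange(hsv,(0,0,100),(180,25,175)),(140,165,220,285),.004,'tray(cut)')
rect(cv2.inRange(hsv,(8,120,100),(25,255,255)),(255,200,295,240),.052,'jar1')
for n,b in {'j1':(260,204,294,236),'j2':(330,205,362,240),'j3':(293,255,325,287),'j4':(352,252,386,284)}.items():
    rect(cv2.inRange(hsv,(8,120,100),(25,255,255)),b,.052,n)
go([.679,-.004,.22])
E
```

```text
board ctr [ 0.6831 -0.0083] size [0.226, 0.122] yaw long 178.8
stand ctr [ 0.5195 -0.3078] size [0.174, 0.12] yaw long -8.1
[129 133 135] [132 148 152] [90 89 89] [128 144 148]
tray(cut) ctr [0.5212 0.3075] size [0.25, 0.123] yaw long -178.3
jar1 ctr [0.5407 0.0751] size [0.054, 0.053] yaw long 179.1
j1 ctr [0.5407 0.0751] size [0.054, 0.053] yaw long 179.1
j2 ctr [ 0.5314 -0.0775] size [0.056, 0.054] yaw long -90.9
j3 ctr [0.425  0.0059] size [0.055, 0.053] yaw long 178.9
j4 ctr [ 0.4302 -0.1265] size [0.056, 0.053] yaw long -91.0
tool shift units [-21.99 -15.45   0.08]
```

```bash
python3 -m crank '[0,0,0,0,0,0.0536,0,0,0,0,0,0.0536,0,0,0,0,0,0.0536,0,0,0,0,0,0.0536,0,0,0,0,0,0.0536,0,0,0,0,0,0.0536,0,0,0,0,0,0.0536,0,0,0,0,0,0.0536]' 1
python3 -m crank '[-1,0.87,0,0,0,0,-1,0.87,0,0,0,0,-1,0.87,0,0,0,0,-1,0.87,0,0,0,0,-1,0.87,0,0,0,0,-1,0.87,0,0,0,0,-1,0.87,0,0,0,0,-1,0.87,0,0,0,0]'
python3 -m crank '[-1,0.87,0,0,0,0,-1,0.87,0,0,0,0,-1,0.87,0,0,0,0,-1,0.87,0,0,0,0,-1,0.87,0,0,0,0,-1,0.87,0,0,0,0,-1,0.87,0,0,0,0,-1,0.87,0,0,0,0]'
python3 -c "
from h import *
st();go([.679,-.004,.2],np.radians(-1.2))"
```

```text
t: 1.5
position: [0.1521, 0.6062, 0.2226]
tcp_rot: [[0.028, 1.0, 0.0], [1.0, -0.028, 0.0], [0.0, 0.0, -1.0]]
ft_force: [-0.5, 0.2, -1.1]
gripper_width: 1.002
t: 2.5
position: [0.3562, 0.3607, 0.2228]
tcp_rot: [[0.022, 1.0, 0.0], [1.0, -0.022, 0.001], [0.001, 0.0, -1.0]]
ft_force: [0.4, 0.3, 1.0]
gripper_width: 0.998
t: 3.5
position: [0.5597, 0.1162, 0.2227]
tcp_rot: [[0.022, 1.0, 0.0], [1.0, -0.022, 0.0], [0.0, 0.0, -1.0]]
ft_force: [0.3, -0.1, 0.1]
gripper_width: 1.0
t 3.5 pos [0.5597 0.1162 0.2227] F [ 0.3  -0.14  0.1 ] w 1.0
[[0.022, 1.0, 0.0], [1.0, -0.022, 0.0], [0.0, 0.0, -1.0]] q [-0.78  0.23  0.59  1.64 -0.13  1.32 -0.2 ]
tool shift units [-3.92  4.06  0.76]
yaw now -0.022 turn about world z 0.001 -> tool az units -0.0
```

```bash
python3 -m crank '[-1,1,0.2,0,0,0,-1,1,0.2,0,0,0,-1,1,0.2,0,0,0,-0.92,1,0.1,0,0,0,0,0,0,0,0,0,0,0,0,0,0,0]'
cat >> h.py <<'E'
def wmark(ts):
    P=robot.camera_params('wrist'); 
    for t,z in ts:
        for r in robot.mark_of('wrist',t): print(t,np.round(r['at'],1),round(r['p'],2),np.round(at_z('wrist',r['at'],z,P),4))
    return P
E
python3 -c "
from h import *
st();pic('wrist','w1');P=wmark([('board_grip',.041),('jar_a_mid',.026),('stand_top',.02)]);print(P)"
```

```text
t: 4.25
position: [0.6762, -0.0026, 0.2014]
tcp_rot: [[0.022, 1.0, -0.0], [1.0, -0.022, 0.0], [0.0, -0.0, -1.0]]
ft_force: [-0.9, -0.4, 0.9]
gripper_width: 1.0
t 4.25 pos [ 0.6762 -0.0026  0.2014] F [-0.9  -0.42  0.87] w 1.0
[[0.022, 1.0, -0.0], [1.0, -0.022, 0.0], [0.0, -0.0, -1.0]] q [-0.49  0.51  0.62  1.37 -0.3   1.36  0.11]
board_grip [330.5 224.3] 0.59 [ 0.6837 -0.005   0.041 ]
jar_a_mid [284.2  80.4] 0.78 [0.6451 0.1253 0.026 ]
jar_a_mid [177.9 137. ] 0.64 [0.5423 0.0798 0.026 ]
{'fx': 371.64829954431775, 'fy': 371.64829954431775, 'cx': 321.69887009270957, 'cy': 236.82198651427166, 'origin': array([0.67714542, 0.06531227, 0.36308115]), 'orientation': array([[ 9.99767764e-01, -2.10849199e-02, -4.45464042e-03],
       [-2.15331836e-02, -9.69146656e-01, -2.45542421e-01],
       [ 8.60042415e-04,  2.45581320e-01, -9.69375611e-01]])}
```

View pics/w1.png

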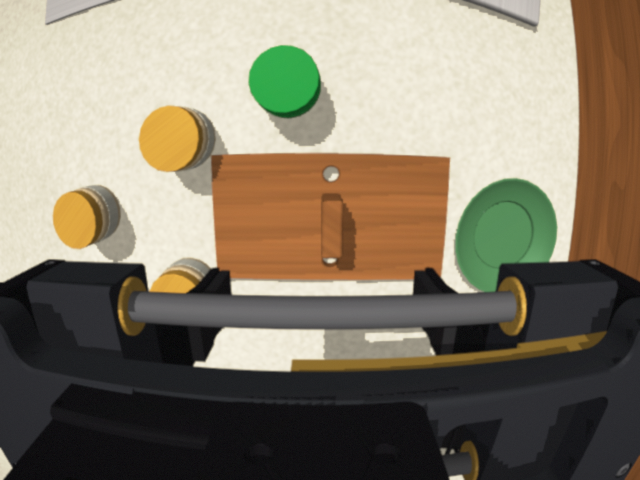

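The wrist view shows the board with its grip at (331,230) and holes at (331,173) and (331,260). Next I measure those.

```bash
python3 - <<'E'
from h import *
im=cv2.imread('pics/w1.png')
P=robot.camera_params('wrist')
g=im[:,:,2].astype(int); b=im[:,:,0]
for box in [(315,160,348,185),(315,250,348,268)]:
    x0,y0,x1,y1=box; m=(b[y0:y1,x0:x1]>90); ys,xs=np.nonzero(m); c=(xs.mean()+x0,ys.mean()+y0); print(m.sum(),np.round(c,1),at_z('wrist',c,.012,P))
hsv=cv2.cvtColor(im,cv2.COLOR_BGR2HSV)
m=cv2.inRange(hsv,(3,110,40),(14,255,220)); m[:150]=0;m[270:]=0;m[:,:205]=0;m[:,455:]=0
# edge fits on rows 165..255
L=[];R=[]
for r in range(165,256,10):
    xs=np.nonzero(m[r])[0]; L.append(at_z('wrist',(xs.min()-.5,r),.016,P)); R.append(at_z('wrist',(xs.max()+.5,r),.016,P))
for n,a in (('L',L),('R',R)):
    a=np.array(a); k=np.polyfit(a[:,1],a[:,0],1); print(n,'x at y=-.005',np.polyval(k,-.005),'slope deg',np.degrees(k[0]))
T=[]
for c in range(230,440,10):
    ys=np.nonzero(m[:,c])[0]; T.append(at_z('wrist',(c,ys.min()-.5),.016,P))
T=np.array(T);k=np.polyfit(T[:,0],T[:,1],1);print('top edge y at .68',np.polyval(k,.68),np.degrees(k[0]))
# grip top edges columns
for r in (205,215,225,235): print(r, im[r,310:352,2].tolist())
E
```

```text
185 [330.8 173.8] [0.68553836 0.03770175 0.012     ]
58 [329.7 260. ] [ 0.68305193 -0.04744025  0.012     ]
L x at y=-.005 0.570253194701474 slope deg 1.2134357996811542
R x at y=-.005 0.7985954645718297 slope deg 1.3515410816113183
top edge y at .68 0.05721831022874929 -1.573014529465545
205 [177, 176, 176, 177, 178, 178, 178, 178, 176, 176, 167, 143, 140, 151, 158, 162, 165, 166, 167, 169, 172, 172, 173, 174, 174, 174, 174, 173, 172, 169, 160, 144, 125, 109, 107, 121, 150, 171, 177, 177, 177, 178]
215 [174, 174, 175, 175, 174, 175, 174, 174, 174, 174, 164, 140, 141, 149, 155, 156, 158, 156, 156, 157, 156, 158, 159, 160, 160, 159, 159, 159, 159, 157, 147, 132, 114, 106, 106, 105, 106, 106, 105, 105, 107, 124]
225 [170, 170, 169, 169, 169, 170, 169, 170, 170, 170, 161, 143, 147, 157, 162, 163, 161, 159, 158, 157, 159, 159, 158, 159, 158, 158, 158, 156, 157, 150, 140, 121, 100, 99, 102, 102, 102, 102, 103, 102, 102, 103]
235 [172, 170, 170, 173, 177, 179, 180, 180, 181, 180, 171, 148, 148, 156, 161, 165, 165, 164, 165, 164, 167, 168, 168, 168, 168, 167, 166, 164, 161, 157, 143, 124, 103, 105, 109, 110, 109, 110, 111, 110, 111, 109]
```

```bash
python3 -m crank '[-0.07,0.28,0.9,0,0,0,0,0,0.9,0,0,0,0,0,0.9,0,0,0,0,0,0.9,0,0,0,0,0,0.9,0,0,0,0,0,0.9,0,0,0,0,0,0.48,0,0,0,0,0,0,0,0,0]' 1
python3 -m crank '[0,0,0,0,0,0,0,0,0,0,0,0,0,0,0,0,0,0,0,0,0,0,0,0,0,0,0,0,0,0,0,0,0,0,0,0]' -1 35
python3 -m crank '[0,0,-0.1,0,0,0,0,0,-0.5,0,0,0,0,0,-1,0,0,0,0,0,-1,0,0,0,0,0,-1,0,0,0,0,0,-0.5,0,0,0,0,0,0,0,0,0]'
python3 -c "
from h import *
st();go([.5195,-.305,.13],np.radians(-8.1))"
```

```text
t: 5.45
position: [0.6841, -0.0049, 0.0246]
tcp_rot: [[0.022, 1.0, -0.001], [1.0, -0.022, 0.0], [0.0, -0.001, -1.0]]
ft_force: [0.1, 0.5, -0.0]
gripper_width: 1.003
t: 6.2
position: [0.6847, -0.0054, 0.0251]
tcp_rot: [[0.022, 1.0, -0.0], [1.0, -0.022, 0.0], [0.0, -0.0, -1.0]]
ft_force: [-0.1, -0.5, -0.5]
gripper_width: 0.405
t: 7.08
position: [0.6851, -0.0054, 0.149]
tcp_rot: [[0.022, 1.0, 0.002], [1.0, -0.022, 0.0], [0.0, 0.002, -1.0]]
ft_force: [-0.4, 0.4, -4.8]
gripper_width: 0.198
t 7.08 pos [ 0.6851 -0.0054  0.149 ] F [-0.38  0.38 -4.84] w 0.198
[[0.022, 1.0, 0.002], [1.0, -0.022, 0.0], [0.0, 0.002, -1.0]] q [-0.47  0.56  0.61  1.41 -0.32  1.27  0.13]
tool shift units [-10.11  -5.3    0.62]
yaw now -0.022 turn about world z -0.119 -> tool az units 0.038
```

```bash
python3 -m crank '[-0.5,-0.1,-0.3,0,0,0.01,-1,-0.4,-0.4,0,0,0.01,-1,-0.4,-0.4,0,0,0.01,-1,-0.4,-0.4,0,0,0.008,-1,-0.4,-0.2,0,0,0,-1,-0.4,0,0,0,0,-1,-0.4,0,0,0,0,-1,-0.4,0,0,0,0]'
python3 -m crank '[-1,-0.2,0,0,0,0,-1,-0.2,0,0,0,0,-1,-0.2,0,0,0,0,-1,-0.2,0,0,0,0,-1,-0.2,0,0,0,0,-1,-0.2,0,0,0,0,-0.5,0,0,0,0,0,0,0,0,0,0,0]'
python3 -m crank '[0,0,0,0,0,0,0,0,0,0,0,0]'
python3 -c "
from h import *
st();pic('wrist','w2');P=wmark([('board_grip',.2),('stand_top',.02)])"
```

```text
t: 8.07
position: [0.5716, -0.2214, 0.1999]
tcp_rot: [[0.143, 0.99, 0.001], [0.99, -0.143, 0.0], [0.0, 0.001, -1.0]]
ft_force: [-0.3, -0.2, -3.7]
gripper_width: 0.204
t: 9.07
position: [0.5094, -0.408, 0.1994]
tcp_rot: [[0.143, 0.99, 0.0], [0.99, -0.143, -0.0], [-0.0, 0.0, -1.0]]
ft_force: [-0.2, -0.2, -4.1]
gripper_width: 0.205
t: 9.32
position: [0.5111, -0.4056, 0.199]
tcp_rot: [[0.139, 0.99, 0.0], [0.99, -0.139, 0.001], [0.001, 0.0, -1.0]]
ft_force: [-0.1, 0.3, -3.6]
gripper_width: 0.204
t 9.32 pos [ 0.5111 -0.4056  0.199 ] F [-0.07  0.29 -3.58] w 0.204
[[0.139, 0.99, 0.0], [0.99, -0.139, 0.001], [0.001, 0.0, -1.0]] q [ 0.06  0.49  0.76  1.45 -0.34  1.34  0.7 ]
board_grip [322.  293.7] 0.7 [ 0.5107 -0.4066  0.2   ]
stand_top [315.5 105.7] 0.87 [ 0.5197 -0.3029  0.02  ]
```

View pics/w2.png

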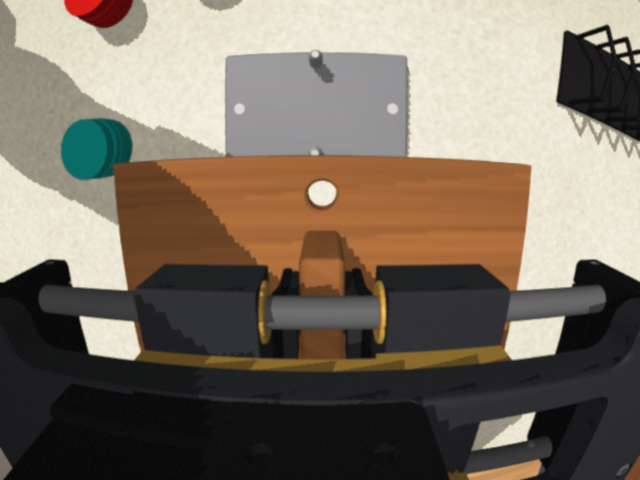

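The picture shows the board held, with its hole at (322,194). The stand beyond it has pin tips near (316,57) and (316,151).

```bash
python3 - <<'E'
from h import *
im=cv2.imread('pics/w2.png'); P=robot.camera_params('wrist'); s=robot.read_state(); R=np.array(s['tcp_rot']);p=np.array(s['position'])
# board height from far edge length
a,b=(115,165),(530,167)
for z in (.14,.15,.16,.17,.175,.18,.19,.2):
    print(z,np.linalg.norm(at_z('wrist',a,z,P)-at_z('wrist',b,z,P)).round(4),end=' ; ')
h=im[175:212,300:345].min(axis=2)>150; ys,xs=np.nonzero(h); hc=(xs.mean()+300,ys.mean()+175); print('\nhole',hc,h.sum())
for z in (.165,.17,.175,.18,.185,.19):
    q=R.T@(at_z('wrist',hc,z,P)-p); print(z,'hole in tool',q.round(4), 'edge tool', (R.T@(at_z('wrist',a,z,P)-p)).round(4),(R.T@(at_z('wrist',b,z,P)-p)).round(4))
g=im[:,:,1]
for box in [(230,100,248,118),(384,100,402,118)]:
    x0,y0,x1,y1=box; m=g[y0:y1,x0:x1]>190; ys,xs=np.nonzero(m); c=(xs.mean()+x0,ys.mean()+y0); print('screw',np.round(c,1),at_z('wrist',c,.02,P).round(4))
hsv=cv2.cvtColor(im,cv2.COLOR_BGR2HSV); m=cv2.inRange(g,110,160)
for c in range(245,300,10):pass
big=cv2.resize(im[40:165,215:420],None,fx=3.8,fy=3.8,interpolation=cv2.INTER_CUBIC); cv2.imwrite('pics/w2c.png',big)
print('pin tip far',at_z('wrist',(315,53),.053,P).round(4),'near',at_z('wrist',(315.5,151),.053,P).round(4))
E
```

```text
0.14 0.2734 ; 0.15 0.261 ; 0.16 0.2486 ; 0.17 0.2362 ; 0.175 0.23 ; 0.18 0.2238 ; 0.19 0.2114 ; 0.2 0.199 ; 
hole (np.float64(321.95402298850576), np.float64(192.64367816091954)) 522
0.165 hole in tool [ 0.0419 -0.0001  0.0341] edge tool [ 0.061  -0.1207  0.0341] [0.0598 0.1216 0.0341]
0.17 hole in tool [ 0.0425 -0.0001  0.0291] edge tool [ 0.0612 -0.1176  0.0291] [0.06   0.1185 0.0291]
0.175 hole in tool [ 0.0432 -0.0001  0.0241] edge tool [ 0.0613 -0.1146  0.0241] [0.0602 0.1154 0.0241]
0.18 hole in tool [ 0.0438 -0.0001  0.0191] edge tool [ 0.0615 -0.1115  0.0191] [0.0604 0.1123 0.0191]
0.185 hole in tool [ 0.0445 -0.0001  0.0141] edge tool [ 0.0617 -0.1084  0.0141] [0.0606 0.1092 0.0141]
0.19 hole in tool [ 0.0451 -0.0001  0.0091] edge tool [ 0.0618 -0.1053  0.0091] [0.0607 0.106  0.0091]
screw [239.  108.4] [ 0.4499 -0.2941  0.02  ]
screw [392.2 108.3] [ 0.5886 -0.3142  0.02  ]
pin tip far [ 0.5254 -0.2622  0.053 ] near [ 0.5142 -0.3441  0.053 ]
```

View pics/w2c.png

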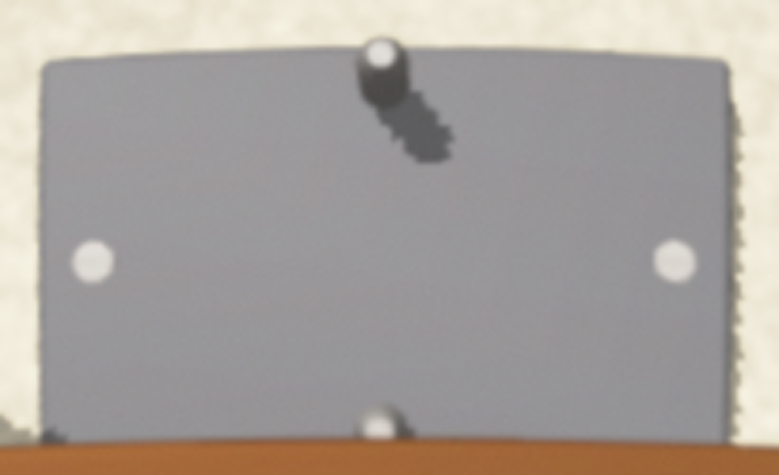

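```bash
python3 -m crank '[0.9,-0.1,0,0,0,0,1,-0.09,0,0,0,0,1,0,0.5,0,0,0,0.49,0,0.8,0,0,0,0,0,0.8,0,0,0,0,0,0.7,0,0,0,0,0,0.5,0,0,0,0,0,0,0,0,0]'
python3 -m crank '[0,0,0,0,0,0,0,0,0,0,0,0]'
python3 - <<'E'
from h import *
st();go([.5195,-.3042,.1],np.radians(-8.0))
im=pic('wrist','w3'); cv2.imwrite('pics/w3c.png',cv2.resize(im[130:290,200:440],None,fx=3.3,fy=3.3,interpolation=cv2.INTER_CUBIC)[:,:,::-1])
P=robot.camera_params('wrist'); 
o=np.array(P['origin']);M=np.array(P['orientation'])
for n,q in {'far':(.0420,0,0.047),'near':(-.042,0,.047)}.items():
    pass
def proj(w):
    c=M.T@(w-o); r=np.arctan2(np.hypot(*c[:2]),c[2]); return P['cx']+P['fx']*r*c[0]/np.hypot(*c[:2]),P['cy']+P['fy']*r*c[1]/np.hypot(*c[:2])
s=robot.read_state();R=np.array(s['tcp_rot']);p=np.array(s['position'])
for zz,n in ((.024,'hole top'),(.04,'hole bottom'),(.047,'pin tip')): print(n,np.round(proj(p+R@np.array([.042,0,zz])),1))
E
```

```text
t: 10.48
position: [0.5185, -0.3051, 0.0993]
tcp_rot: [[0.141, 0.99, -0.002], [0.99, -0.141, 0.001], [0.0, -0.002, -1.0]]
ft_force: [-0.3, 0.4, -3.4]
gripper_width: 0.205
t: 10.72
position: [0.5194, -0.3057, 0.101]
tcp_rot: [[0.141, 0.99, 0.001], [0.99, -0.141, -0.0], [-0.0, 0.001, -1.0]]
ft_force: [0.2, -1.0, -3.2]
gripper_width: 0.204
t 10.72 pos [ 0.5194 -0.3057  0.101 ] F [ 0.23 -1.03 -3.2 ] w 0.204
[[0.141, 0.99, 0.001], [0.99, -0.141, -0.0], [-0.0, 0.001, -1.0]] q [-0.11  0.45  0.73  1.7  -0.33  1.11  0.57]
tool shift units [ 0.05 -0.    0.03]
yaw now -0.142 turn about world z 0.002 -> tool az units -0.001
hole top [322.2 195. ]
hole bottom [322.1 191.1]
pin tip [322.1 189.5]
```

View pics/w3c.png

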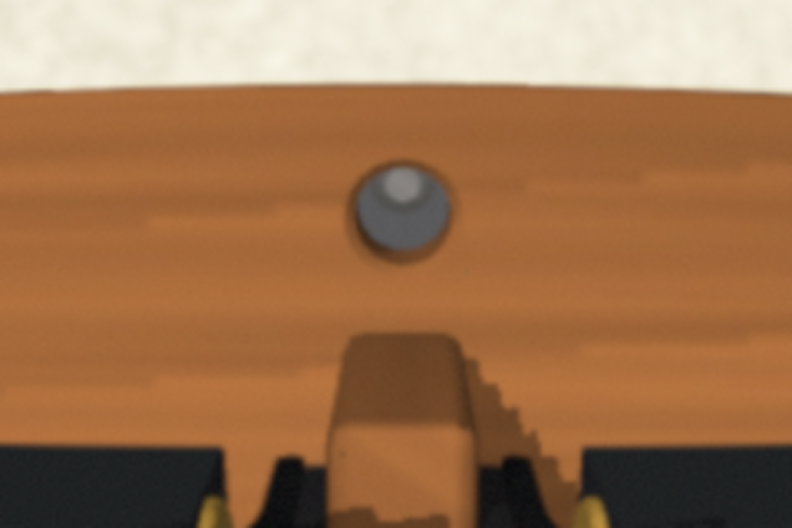

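The pin tip shows in the hole about 4 px (2.2 mm) too far along tool +x, and it's centred sideways. I'll correct that and lower a little.

```bash
python3 -m crank '[0.07,0,0,0,0,0,0,0,0,0,0,0,0,0,0.1,0,0,0,0,0,0.1,0,0,0,0,0,0.1,0,0,0,0,0,0.1,0,0,0,0,0,0.05,0,0,0,0,0,0,0,0,0]'
python3 - <<'E'
from h import *
st()
im=pic('wrist','w4'); cv2.imwrite('pics/w4c.png',cv2.resize(im[150:230,260:380],None,fx=5,fy=5,interpolation=cv2.INTER_CUBIC)[:,:,::-1])
E
```

```text
t: 11.78
position: [0.5192, -0.3033, 0.0865]
tcp_rot: [[0.141, 0.99, -0.0], [0.99, -0.141, 0.0], [0.0, -0.0, -1.0]]
ft_force: [-0.2, -0.7, -3.3]
gripper_width: 0.204
t 11.78 pos [ 0.5192 -0.3033  0.0865] F [-0.21 -0.68 -3.33] w 0.204
[[0.141, 0.99, -0.0], [0.99, -0.141, 0.0], [0.0, -0.0, -1.0]] q [-0.11  0.47  0.72  1.71 -0.34  1.09  0.57]
```

View pics/w4c.png

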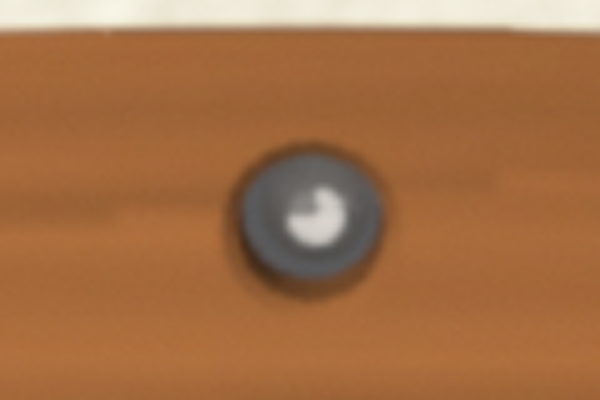

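The pin is now inside the hole and centred, so I lower it on.

```bash
python3 -m crank '[0,0.01,0.15,0,0,0,0,0,0.15,0,0,0,0,0,0.15,0,0,0,0,0,0.15,0,0,0,0,0,0.1,0,0,0,0,0,0,0,0,0]'
python3 -m crank '[0,0,0.06,0,0,0,0,0,0.06,0,0,0,0,0,0.05,0,0,0,0,0,0,0,0,0]'
```

```text
t: 12.58
position: [0.5194, -0.3033, 0.0653]
tcp_rot: [[0.141, 0.99, -0.0], [0.99, -0.141, 0.0], [0.0, -0.0, -1.0]]
ft_force: [0.2, -0.6, -3.0]
gripper_width: 0.202
t: 13.08
position: [0.5195, -0.3033, 0.0604]
tcp_rot: [[0.141, 0.99, -0.0], [0.99, -0.141, 0.0], [0.0, -0.0, -1.0]]
ft_force: [-0.9, -0.3, -3.9]
gripper_width: 0.204
```

```bash
python3 -m crank '[0,0,0.05,0,0,0,0,0,0,0,0,0]'
python3 -m crank '[0,0,0.05,0,0,0,0,0,0,0,0,0]'
python3 -m crank '[0,0,0.05,0,0,0,0,0,0,0,0,0]'
```

```text
t: 13.32
position: [0.5195, -0.3033, 0.0589]
tcp_rot: [[0.141, 0.99, -0.0], [0.99, -0.141, 0.0], [0.0, -0.0, -1.0]]
ft_force: [0.2, -0.0, -2.8]
gripper_width: 0.206
t: 13.58
position: [0.5197, -0.3034, 0.0577]
tcp_rot: [[0.141, 0.99, 0.0], [0.99, -0.141, 0.0], [0.0, 0.0, -1.0]]
ft_force: [-0.2, 0.3, -1.7]
gripper_width: 0.202
t: 13.82
position: [0.5197, -0.3034, 0.0576]
tcp_rot: [[0.141, 0.99, 0.001], [0.99, -0.141, 0.001], [0.001, 0.001, -1.0]]
ft_force: [-6.3, 5.8, 15.9]
gripper_width: 0.206
```

```bash
python3 -m crank '[0,0,-0.05,0,0,0,0,0,0,0,0,0,0,0,0,0,0,0,0,0,0,0,0,0,0,0,0,0,0,0,0,0,0,0,0,0]' 0
python3 -m crank '[0,0,-0.4,0,0,0,0,0,-1,0,0,0,0,0,-1,0,0,0,0,0,-1,0,0,0,-1,0,-1,0,0,0,-1,0,-1,0,0,0,0,0,0,0,0,0,0,0,0,0,0,0]' 1
python3 - <<'E'
from h import *
st()
im=pic('wrist','w5')
P=wmark([('board_grip',.061),('jar_a_mid',.026)])
pic('top','top5')
for r in robot.mark_of('top','jar_a_mid'): print('top jar',np.round(r['at'],1),round(r['p'],2),np.round(at_z('top',r['at'],.026),3))
E
```

```text
t: 14.58
position: [0.5196, -0.3034, 0.0575]
tcp_rot: [[0.141, 0.99, -0.0], [0.99, -0.141, 0.0], [0.0, -0.0, -1.0]]
ft_force: [0.4, 0.0, 0.5]
gripper_width: 0.495
t: 15.58
position: [0.5112, -0.3621, 0.2193]
tcp_rot: [[0.141, 0.99, -0.0], [0.99, -0.141, 0.001], [0.001, -0.0, -1.0]]
ft_force: [0.2, 0.3, 0.5]
gripper_width: 0.998
t 15.57 pos [ 0.5112 -0.3621  0.2193] F [0.17 0.32 0.48] w 0.998
[[0.141, 0.99, -0.0], [0.99, -0.141, 0.001], [0.001, -0.0, -1.0]] q [-0.04  0.41  0.78  1.5  -0.29  1.36  0.62]
board_grip [321.1 152.5] 0.98 [ 0.519  -0.3014  0.061 ]
top jar [277.7 220.3] 0.74 [0.54  0.075 0.026]
top jar [256.3 173.9] 0.62 [0.647 0.123 0.026]
```

View pics/w5.png

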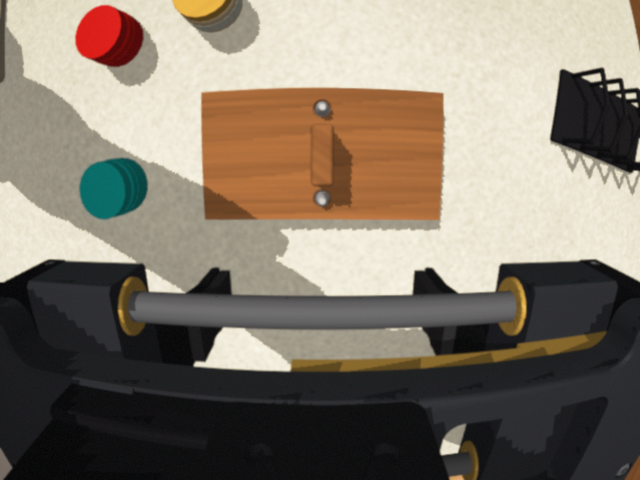

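Both pins stand through the holes and the board lies flush. Next I turn the gripper for the jars and re-measure them.

```bash
python3 -m crank '[0,0,0,0,0,0.059,0,0,0,0,0,0.059,0,0,0,0,0,0.059,0,0,0,0,0,0.059,0,0,0,0,0,0.059,0,0,0,0,0,0.059,0,0,0,0,0,0.059,0,0,0,0,0,0.059]'
cat >> h.py <<'E'
def jars(cam='top',name=None):
    im=robot.grab_frame(cam); P=robot.camera_params(cam)
    hsv=cv2.cvtColor(im,cv2.COLOR_RGB2HSV); m=cv2.inRange(hsv,(12,140,60),(28,255,255))
    m=cv2.morphologyEx(m,cv2.MORPH_OPEN,np.ones((3,3)))
    n,l,s,c=cv2.connectedComponentsWithStats(m)
    out=[]
    for i in range(1,n):
        if s[i,4]>150:
            w=at_z(cam,c[i],.052,P); out.append(w); print(cam,'gold',np.round(c[i],1),'area',s[i,4],'bbox',s[i,2:4],'xy',np.round(w[:2],4))
    if name: cv2.imwrite(f'pics/{name}.png',im[:,:,::-1])
    return out
E
python3 - <<'E'
from h import *
st();jars(name='top6');go([.5314,-.0775,.15])
E
```

```text
t: 16.82
position: [0.5112, -0.3622, 0.2192]
tcp_rot: [[0.998, -0.059, -0.0], [-0.059, -0.998, 0.001], [-0.0, -0.001, -1.0]]
ft_force: [0.4, -0.4, -0.4]
gripper_width: 0.996
t 16.82 pos [ 0.5112 -0.3622  0.2192] F [ 0.38 -0.36 -0.41] w 0.996
[[0.998, -0.059, -0.0], [-0.059, -0.998, 0.001], [-0.0, -0.001, -1.0]] q [-0.22  0.53  1.09  1.5  -0.47  1.4  -0.74]
top gold [442.7 214.5] area 3414 bbox [61 96] xy [ 0.5448 -0.2967]
top gold [277. 219.] area 486 bbox [25 25] xy [0.5406 0.0751]
top gold [345.8 222.1] area 482 bbox [25 25] xy [ 0.5313 -0.0783]
top gold [368.1 267. ] area 488 bbox [25 25] xy [ 0.4301 -0.1257]
top gold [308.9 270.7] area 475 bbox [25 24] xy [0.4245 0.0061]
tool shift units [ 0.02 -9.51  2.31]
```

```bash
python3 -m crank '[0,-1,0,0,0,0,0,-1,0,0,0,0,0,-1,0,0,0,0,0,-1,0,0,0,0,0,-1,0,0,0,0,0,-1,0,0,0,0,0,-1,0,0,0,0,0,-1,0,0,0,0]'
python3 -m crank '[0,-0.9,0,0,0,0,0,-0.58,1,0,0,0,0,0,1,0,0,0,0,0,1,0,0,0,0,0,0,0,0,0]' | tail -5
python3 - <<'E'
from h import *
st();o=jars(cam='wrist',name='w7');go([.5313,-.0783,.008])
E
```

```text
t: 17.88
position: [0.5238, -0.1218, 0.2193]
tcp_rot: [[0.999, -0.05, -0.0], [-0.05, -0.999, 0.0], [-0.0, -0.0, -1.0]]
ft_force: [0.4, 0.1, 0.4]
gripper_width: 0.998
t: 18.5
position: [0.5249, -0.0785, 0.128]
tcp_rot: [[0.999, -0.051, -0.004], [-0.051, -0.999, -0.0], [-0.004, 0.001, -1.0]]
ft_force: [0.8, -0.1, 0.1]
gripper_width: 1.0
t 18.5 pos [ 0.5249 -0.0785  0.128 ] F [ 0.8  -0.06  0.12] w 1.0
[[0.999, -0.051, -0.004], [-0.051, -0.999, -0.0], [-0.004, 0.001, -1.0]] q [-0.89  0.37  1.15  1.87 -0.37  1.14 -1.23]
wrist gold [582.  181.1] area 17684 bbox [126 188] xy [ 0.5657 -0.2812]
wrist gold [319.7 232.3] area 5971 bbox [88 87] xy [ 0.5351 -0.0776]
wrist gold [116.2 229.1] area 4127 bbox [70 72] xy [0.5457 0.072 ]
wrist gold [128.5 305.4] area 814 bbox [27 58] xy [0.4846 0.0748]
wrist gold [514.9 305.4] area 827 bbox [28 58] xy [ 0.4688 -0.2265]
wrist gold [431.9 352.2] area 5766 bbox [313  44] xy [ 0.4356 -0.1589]
wrist gold [229.  355.1] area 1561 bbox [66 38] xy [ 0.442  -0.0027]
wrist gold [471.3 460. ] area 356 bbox [18 39] xy [ 0.2951 -0.2155]
tool shift units [ 0.18 -0.03  4.05]
```

View pics/w7.png

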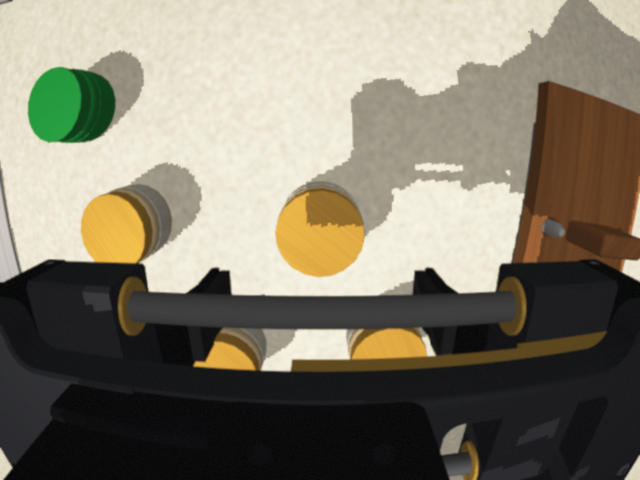

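The wrist view shows the jar below at (320,232), about (0.533,-0.078), with clear space on both sides for the fingers.

```bash
python3 -m crank '[0.28,0,0.5,0,0,0,0,0,0.9,0,0,0,0,0,0.9,0,0,0,0,0,0.9,0,0,0,0,0,0.8,0,0,0,0,0,0,0,0,0]' 1|sed -n 2p
python3 -m crank '[0,0,0,0,0,0,0,0,0,0,0,0,0,0,0,0,0,0,0,0,0,0,0,0,0,0,0,0,0,0,0,0,0,0,0,0]' -1 25
python3 -m crank '[0,0,-0.5,0,0,0,0,0,-1,0,0,0,0,0,-1,0,0,0,0,0,-1,0,0,0,0,0,-0.8,0,0,0,0,0,0,0,0,0,0,0,0,0,0,0]'
for i in 1 2 3 4 5 6; do python3 -m crank '[0,0,0,0,0,0]' | grep ft_; done
```

```text
position: [0.5347, -0.0791, 0.0097]
t: 20.05
position: [0.5351, -0.0789, 0.0101]
tcp_rot: [[0.999, -0.053, 0.001], [-0.053, -0.999, 0.001], [0.001, -0.001, -1.0]]
ft_force: [-1.6, 1.7, 6.0]
gripper_width: 0.698
t: 20.92
position: [0.5342, -0.079, 0.1379]
tcp_rot: [[0.999, -0.053, -0.001], [-0.053, -0.999, 0.0], [-0.001, -0.0, -1.0]]
ft_force: [0.2, 0.2, -1.8]
gripper_width: 0.706
ft_force: [0.4, -0.7, -1.7]
ft_force: [-0.3, 0.2, -1.7]
ft_force: [0.9, 0.1, -1.4]
ft_force: [-0.8, -0.2, -1.0]
ft_force: [-0.1, -0.3, -1.5]
ft_force: [-0.2, 1.4, -2.2]
```

1.6 N: this jar is empty, so it goes to the tray's far spot.

```bash
python3 -m crank '[0.1,-1,0,0,0,0,0.1,-1,0,0,0,0,0.1,-1,0,0,0,0,0.1,-1,0,0,0,0,0.1,-1,0,0,0,0,0.1,-1,0,0,0,0,0.1,-1,0,0,0,0,0.1,-1,0,0,0,0]'|sed -n 2p
python3 -m crank '[0.1,-1,0,0,0,0,0.1,-1,0,0,0,0,0.1,-1,0,0,0,0,0.1,-1,0,0,0,0,0,-0.5,0,0,0,0,0,0,0,0,0,0]'|sed -n 2p
python3 - <<'E'
from h import *
st();o=jars();go([.592,.312,.016]); im=pic('wrist','w8')
P=wmark([('tray_top',.004)])
E
```

```text
position: [0.5716, 0.1603, 0.1385]
position: [0.5905, 0.2938, 0.1382]
t 23.43 pos [0.5905 0.2938 0.1382] F [-0.3   0.66 -2.02] w 0.704
[[0.999, -0.052, -0.0], [-0.052, -0.999, -0.001], [-0.0, 0.001, -1.0]] q [-1.2   0.65  0.98  1.51 -0.55  1.29 -1.77]
top gold [444.1 226.9] area 4718 bbox [ 61 102] xy [ 0.5167 -0.2987]
top gold [277. 219.] area 482 bbox [25 25] xy [0.5407 0.0752]
top gold [368.2 267.2] area 485 bbox [25 25] xy [ 0.4297 -0.1259]
top gold [308.6 270.8] area 457 bbox [24 24] xy [0.4243 0.0068]
tool shift units [ 0.01 -0.66  4.08]
```

View pics/w8.png

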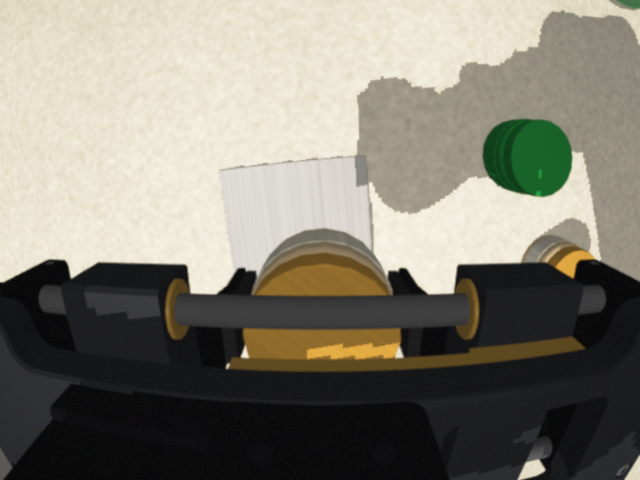

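The jar is in the gripper and the tray's far corners are at (221,169) and (366,155).

```bash
python3 - <<'E'
from h import *
P=robot.camera_params('wrist')
a,b=[at_z('wrist',p,.004,P)[:2] for p in ((220,169),(366,155))]
u=(b-a)/np.linalg.norm(a-b); n=np.array([u[1],-u[0]]); n=n if n[0]<0 else -n
print(a,b,np.linalg.norm(a-b),'yaw',np.degrees(np.arctan2(-n[1],-n[0])))
m=(a+b)/2
for t in (.05,.15,.25): print(t,m+n*t)
E
```

```text
[0.6440942  0.37194084] [0.6475795  0.25356733] 0.1184248087976898 yaw 1.6864843599874824
0.05 [0.59585851 0.31128257]
0.15 [0.49590182 0.30833952]
0.25 [0.39594514 0.30539648]
```

```bash
python3 -m crank '[0.08,-0.6,0,0,0,0,0,0,0.5,0,0,0,0,0,1,0,0,0,0,0,1,0,0,0,0,0,1,0,0,0,0,0,0.4,0,0,0,0,0,0.1,0,0,0,0,0,0,0,0,0]'|sed -n '2p;4p'
python3 -m crank '[0,0,0.05,0,0,0,0,0,0,0,0,0]'|sed -n '2p;4p'
python3 -m crank '[0,0,0.05,0,0,0,0,0,0,0,0,0]'|sed -n '2p;4p'
```

```text
position: [0.5946, 0.3113, 0.0193]
ft_force: [-0.6, 0.0, -1.5]
position: [0.5943, 0.3114, 0.0176]
ft_force: [-1.6, -0.5, -0.9]
position: [0.594, 0.3111, 0.0155]
ft_force: [-0.2, 0.2, -1.8]
```

```bash
python3 -m crank '[0,0,0.04,0,0,0,0,0,0,0,0,0]'|sed -n '2p;4p'
python3 -m crank '[0,0,0.04,0,0,0,0,0,0,0,0,0]'|sed -n '2p;4p'
```

```text
position: [0.5941, 0.3111, 0.0143]
ft_force: [0.3, -0.3, -1.4]
position: [0.5941, 0.3111, 0.0142]
ft_force: [-4.6, -2.5, 9.7]
```

```bash
python3 -m crank '[0,0,-0.04,0,0,0,0,0,0,0,0,0,0,0,0,0,0,0,0,0,0,0,0,0,0,0,-0.5,0,0,0,0,0,-1,0,0,0,0,0,-1,0,0,0,0,0,-0.9,0,0,0]' 1 |sed -n '2p;5p'
python3 -m crank '[-0.17,1,0,0,0,0,-0.17,1,0,0,0,0,-0.17,1,0,0,0,0,-0.17,1,0,0,0,0,-0.17,1,0,0,0,0,-0.17,1,0,0,0,0,-0.17,1,0,0,0,0,-0.17,0.95,0,0,0,0]'|sed -n '2p;5p'
python3 - <<'E'
from h import *
jars('top');jars('wrist',name='w9');st();go([.5407,.0752,.012])
E
```

```text
position: [0.5944, 0.311, 0.1187]
gripper_width: 0.997
position: [0.5406, 0.0739, 0.1173]
gripper_width: 1.002
top gold [446.6 223.6] area 4180 bbox [ 55 102] xy [ 0.5241 -0.3047]
top gold [171.4 198.3] area 506 bbox [26 24] xy [0.5906 0.3084]
top gold [367.9 267.1] area 481 bbox [25 25] xy [ 0.43   -0.1253]
top gold [309.  270.7] area 473 bbox [25 24] xy [0.4246 0.006 ]
wrist gold [ 22.8 202.1] area 3023 bbox [50 73] xy [0.5918 0.3065]
wrist gold [309.4 245. ] area 6406 bbox [91 91] xy [0.5446 0.0795]
wrist gold [128.6 305.4] area 820 bbox [27 58] xy [0.5055 0.2176]
wrist gold [514.9 305.5] area 825 bbox [28 58] xy [ 0.4887 -0.0683]
wrist gold [452.7 356.3] area 4034 bbox [313  40] xy [ 0.4517 -0.021 ]
wrist gold [471.4 460.1] area 350 bbox [18 39] xy [ 0.3242 -0.0567]
t 27.68 pos [0.5402 0.0714 0.1174] F [0.75 0.07 0.93] w 0.998
[[0.998, -0.059, 0.001], [-0.059, -0.998, 0.001], [0.001, -0.001, -1.0]] q [-1.12  0.42  1.11  1.85 -0.42  1.13 -1.49]
tool shift units [ 0.01 -0.12  3.51]
```

```bash
python3 -m crank '[0.07,-0.18,0.3,0,0,0,0,0,0.9,0,0,0,0,0,0.9,0,0,0,0,0,0.9,0,0,0,0,0,0.5,0,0,0,0,0,0,0,0,0]' 1|sed -n 2p
python3 -m crank '[0,0,0,0,0,0,0,0,0,0,0,0,0,0,0,0,0,0,0,0,0,0,0,0,0,0,0,0,0,0,0,0,0,0,0,0]' -1 25|sed -n '2p;4,5p'
python3 -m crank '[0,0,-0.5,0,0,0,0,0,-1,0,0,0,0,0,-1,0,0,0,0,0,-1,0,0,0,0,0,-0.8,0,0,0,0,0,0,0,0,0,0,0,0,0,0,0]'|sed -n '2p;4,5p'
for i in 1 2 3 4 5 6; do python3 -m crank '[0,0,0,0,0,0]' | grep ft_; done
```

```text
position: [0.5426, 0.0809, 0.0106]
position: [0.5433, 0.0802, 0.0118]
ft_force: [-1.3, -0.9, 5.9]
gripper_width: 0.701
position: [0.5424, 0.0807, 0.1397]
ft_force: [-0.5, 0.1, -1.6]
gripper_width: 0.699
ft_force: [0.4, 0.5, -1.1]
ft_force: [-0.4, -0.5, -0.6]
ft_force: [0.1, -0.2, -1.7]
ft_force: [-0.3, 0.0, -1.1]
ft_force: [-0.9, 0.1, -1.7]
ft_force: [-0.4, 0.5, -1.5]
```

About 1.3 N, so also empty; it goes to the middle of the tray.

```bash
python3 -m crank '[-0.25,-0.93,0,0,0,0,-0.25,-0.93,0,0,0,0,-0.25,-0.93,0,0,0,0,-0.25,-0.93,0,0,0,0,-0.25,-0.93,0,0,0,0,-0.25,-0.93,0,0,0,0,-0.25,-0.93,0,0,0,0,-0.25,-0.93,0,0,0,0]'|sed -n 2p
python3 -m crank '[0,0,0,0,0,0]' >/dev/null
python3 -c "
from h import *
st();go([.4945,.308,.0185])"
```

```text
position: [0.4947, 0.3076, 0.1404]
t 31.93 pos [0.494  0.3093 0.14  ] F [-0.89 -0.05 -0.86] w 0.707
[[0.999, -0.049, -0.0], [-0.049, -0.999, 0.0], [-0.0, -0.0, -1.0]] q [-1.47  0.48  1.08  1.72 -0.45  1.21 -1.89]
tool shift units [0.02 0.04 4.05]
```

```bash
python3 -m crank '[0,0.04,0.5,0,0,0,0,0,1,0,0,0,0,0,1,0,0,0,0,0,1,0,0,0,0,0,0.5,0,0,0,0,0,0,0,0,0]'|sed -n '2p;4p'
python3 -m crank '[0,0,0.05,0,0,0,0,0,0,0,0,0]'|sed -n '2p;4p'
python3 -m crank '[0,0,0.04,0,0,0,0,0,0,0,0,0]'|sed -n '2p;4p'
python3 -m crank '[0,0,0.04,0,0,0,0,0,0,0,0,0]'|sed -n '2p;4p'
```

```text
position: [0.4947, 0.3042, 0.0196]
ft_force: [-0.2, 0.3, -1.8]
position: [0.4954, 0.3057, 0.0197]
ft_force: [-0.7, -0.1, -0.8]
position: [0.495, 0.3055, 0.0178]
ft_force: [0.2, -0.1, -2.0]
position: [0.4949, 0.3053, 0.0164]
ft_force: [0.0, -0.2, -1.2]
```

```bash
python3 -m crank '[0,0,0.03,0,0,0,0,0,0,0,0,0]'|sed -n '2p;4p'
python3 -m crank '[0,0,0.03,0,0,0,0,0,0,0,0,0]'|sed -n '2p;4p'
```

```text
position: [0.495, 0.3054, 0.0159]
ft_force: [-3.2, -1.4, 4.8]
position: [0.495, 0.3054, 0.0158]
ft_force: [-7.7, -2.5, 17.4]
```

```bash
python3 -m crank '[0,0,-0.06,0,0,0,0,0,0,0,0,0,0,0,0,0,0,0,0,0,0,0,0,0,0,0,-0.5,0,0,0,0,0,-1,0,0,0,0,0,-1,0,0,0,0,0,-0.9,0,0,0]' 1 |sed -n '2p;5p'
python3 -m crank '[-0.18,1,0,0,0,0,-0.18,1,0,0,0,0,-0.18,1,0,0,0,0,-0.18,1,0,0,0,0,-0.18,1,0,0,0,0,-0.18,1,0,0,0,0,-0.18,1,0,0,0,0,-0.18,1,0,0,0,0]'|sed -n '2p;5p'
python3 -m crank '[-0.18,1,0,0,0,0,-0.18,1,0,0,0,0,0,0,0,0,0,0]'|sed -n '2p;5p'
python3 - <<'E'
from h import *
jars('top');jars('wrist');st();go([.4246,.006,.012])
E
```

```text
position: [0.4953, 0.3053, 0.1205]
gripper_width: 1.0
position: [0.439, 0.0665, 0.1186]
gripper_width: 1.0
position: [0.4247, 0.0068, 0.1185]
gripper_width: 0.999
top gold [457.3 193.8] area 991 bbox [51 44] xy [ 0.591  -0.3313]
top gold [191.  190.8] area 498 bbox [25 25] xy [0.6067 0.265 ]
top gold [174.1 242.3] area 516 bbox [27 24] xy [0.4929 0.3026]
top gold [424.2 263.6] area 392 bbox [26 26] xy [ 0.4354 -0.2513]
top gold [370.1 267.5] area 381 bbox [19 24] xy [ 0.4291 -0.1301]
wrist gold [622.3 139.8] area 7215 bbox [ 48 244] xy [ 0.499  -0.2286]
wrist gold [11.5 49.2] area 1493 bbox [28 67] xy [0.6032 0.2496]
wrist gold [  2.1 190.7] area 210 bbox [ 6 44] xy [0.4879 0.2713]
wrist gold [507.8 228. ] area 4817 bbox [77 82] xy [ 0.4333 -0.1191]
wrist gold [323.1 247.9] area 6302 bbox [90 89] xy [0.4267 0.0083]
wrist gold [128.5 305.5] area 818 bbox [27 58] xy [0.3891 0.1558]
wrist gold [514.8 305.5] area 823 bbox [28 58] xy [ 0.3736 -0.1318]
wrist gold [457.  356.5] area 3663 bbox [313  40] xy [ 0.3355 -0.0879]
wrist gold [471.4 460. ] area 352 bbox [18 39] xy [ 0.2083 -0.1208]
t 36.4 pos [0.4252 0.0087 0.1187] F [-0.4   0.35 -0.17] w 1.001
[[0.999, -0.055, 0.0], [-0.055, -0.999, 0.002], [0.0, -0.002, -1.0]] q [-1.42 -0.25  1.21  2.13  0.26  1.11 -1.95]
tool shift units [-0.01  0.1   3.56]
```

One jar has been knocked: the one placed first on the tray now reads (0.607,0.265), overhanging the tray edge. I'll put it back later and carry on with the jar below.

```bash
python3 -m crank '[0.02,0.02,0.3,0,0,0,0,0,0.9,0,0,0,0,0,0.9,0,0,0,0,0,0.9,0,0,0,0,0,0.55,0,0,0,0,0,0,0,0,0]' 1|sed -n 2p
python3 -m crank '[0,0,0,0,0,0,0,0,0,0,0,0,0,0,0,0,0,0,0,0,0,0,0,0,0,0,0,0,0,0,0,0,0,0,0,0]' -1 25|sed -n '2p;4,5p'
python3 -m crank '[0,0,-0.5,0,0,0,0,0,-1,0,0,0,0,0,-1,0,0,0,0,0,-1,0,0,0,0,0,-0.8,0,0,0,0,0,0,0,0,0,0,0,0,0,0,0]'|sed -n '2p;4,5p'
for i in 1 2 3 4 5 6; do python3 -m crank '[0,0,0,0,0,0]' | grep ft_; done
```

```text
position: [0.424, 0.0087, 0.0152]
position: [0.425, 0.0092, 0.0164]
ft_force: [-1.9, 0.0, 6.7]
gripper_width: 0.706
position: [0.4236, 0.0096, 0.1405]
ft_force: [-0.3, 0.2, -1.5]
gripper_width: 0.704
ft_force: [-0.1, -0.2, -2.0]
ft_force: [-0.5, 0.1, -1.2]
ft_force: [0.4, -0.4, -2.3]
ft_force: [-1.1, -0.1, -1.7]
ft_force: [0.9, 0.7, -2.1]
ft_force: [-0.6, -0.6, -1.2]
```

About 1.7 N: empty as well, so it goes to the tray's near spot.

```bash
python3 -m crank '[-0.14,-1,0,0,0,0,-0.14,-1,0,0,0,0,-0.14,-1,0,0,0,0,-0.14,-1,0,0,0,0,-0.14,-1,0,0,0,0,-0.14,-1,0,0,0,0,-0.14,-1,0,0,0,0,-0.14,-1,0,0,0,0]'|sed -n 2p
python3 -m crank '[-0.14,-1,0,0,0,0,-0.14,-0.8,0,0,0,0,0,0,0,0,0,0]'|sed -n 2p
python3 -c "
from h import *
st();go([.396,.305,.0225])"
```

```text
position: [0.4027, 0.2522, 0.142]
position: [0.3966, 0.3071, 0.142]
t 40.9 pos [0.3966 0.3071 0.142 ] F [-0.85 -0.79 -1.26] w 0.706
[[0.999, -0.048, -0.004], [-0.048, -0.999, 0.001], [-0.004, -0.001, -1.0]] q [-1.58  0.16  0.92  1.92 -0.14  1.13 -2.23]
tool shift units [0.   0.08 3.98]
```

```bash
python3 -m crank '[0,0.06,0.5,0,0,0,0,0,1,0,0,0,0,0,1,0,0,0,0,0,1,0,0,0,0,0,0.45,0,0,0,0,0,0,0,0,0]'|sed -n '2p;4p'
python3 -m crank '[0,0,0.04,0,0,0,0,0,0,0,0,0]'|sed -n '2p;4p'
python3 -m crank '[0,0,0.04,0,0,0,0,0,0,0,0,0]'|sed -n '2p;4p'
```

```text
position: [0.3965, 0.3028, 0.0232]
ft_force: [1.3, -0.3, -0.2]
position: [0.397, 0.3044, 0.0234]
ft_force: [0.4, 0.3, -0.7]
position: [0.3966, 0.3041, 0.0215]
ft_force: [0.2, 0.6, -1.5]
```

```bash
python3 -m crank '[0,0,0.03,0,0,0,0,0,0,0,0,0]'|sed -n '2p;4p'
python3 -m crank '[0,0,0.03,0,0,0,0,0,0,0,0,0]'|sed -n '2p;4p'
```

```text
position: [0.3966, 0.3041, 0.0205]
ft_force: [-1.5, 0.7, 0.3]
position: [0.3966, 0.3041, 0.0204]
ft_force: [-5.5, -3.3, 16.5]
```

```bash
python3 -m crank '[0,0,-0.06,0,0,0,0,0,0,0,0,0,0,0,0,0,0,0,0,0,0,0,0,0,0,0,-0.5,0,0,0,0,0,-1,0,0,0,0,0,-1,0,0,0,0,0,-0.9,0,0,0]' 1 |sed -n '2p;5p'
python3 -m crank '[0.9,0.12,0,0,0,0,0.9,0.12,0,0,0,0,0.9,0.12,0,0,0,0,0.9,0.12,0,0,0,0,0.9,0.12,0,0,0,0,0.9,0.12,0,0,0,0,0.9,0.12,0,0,0,0,0.7,0.12,0,0,0,0]'|sed -n '2p;5p'
python3 -m crank '[0,0,0,0,0,0,0,0,0,0,0,0]'|sed -n '2p;5p'
python3 - <<'E'
from h import *
jars('wrist',name='w10');st();go([.607,.265,.012])
E
```

```text
position: [0.3974, 0.3036, 0.1253]
gripper_width: 1.0
position: [0.6064, 0.2638, 0.1234]
gripper_width: 0.999
position: [0.6047, 0.2646, 0.1228]
gripper_width: 0.998
wrist gold [317.1 242.5] area 6363 bbox [91 90] xy [0.6084 0.2683]
wrist gold [128.5 305.4] area 817 bbox [27 58] xy [0.5655 0.4147]
wrist gold [514.8 305.5] area 824 bbox [28 58] xy [0.5511 0.1218]
wrist gold [420.4 357.4] area 4572 bbox [360  40] xy [0.5148 0.1958]
wrist gold [471.4 460.1] area 350 bbox [18 39] xy [0.3815 0.1316]
t 44.95 pos [0.6045 0.2648 0.1227] F [ 0.08 -0.58 -0.62] w 1.0
[[0.999, -0.05, -0.005], [-0.05, -0.999, 0.003], [-0.005, -0.003, -1.0]] q [-1.07  0.61  0.84  1.51 -0.47  1.24 -1.77]
tool shift units [0.1  0.   3.69]
```

View pics/w10.png

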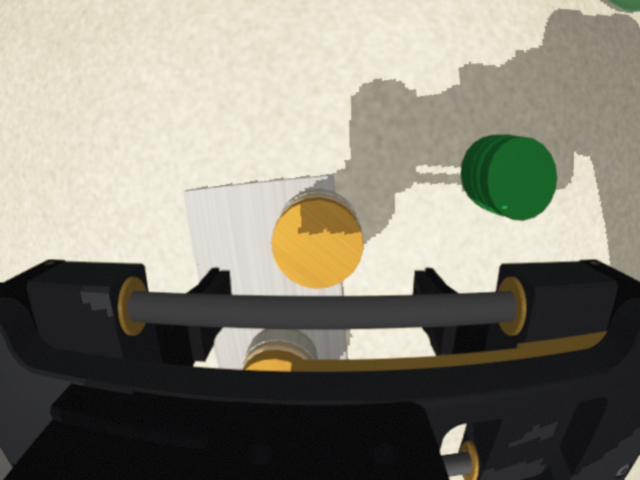

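The knocked jar stands upright at (317,242), about (0.608,0.267), overhanging the tray edge. I'll put it back.

```bash
python3 -m crank '[0.12,-0.07,0.3,0,0,0,0,0,0.9,0,0,0,0,0,0.9,0,0,0,0,0,0.9,0,0,0,0,0,0.5,0,0,0,0,0,0,0,0,0]' 1|sed -n 2p
python3 -m crank '[0,0,0,0,0,0,0,0,0,0,0,0,0,0,0,0,0,0,0,0,0,0,0,0,0,0,0,0,0,0,0,0,0,0,0,0]' -1 25|sed -n '2p;4,5p'
python3 -m crank '[0,0,-0.5,0,0,0,0,0,-0.5,0,0,0,-0.2,-0.7,0,0,0,0,-0.2,-0.7,0,0,0,0,0,0,0,0,0,0,0,0,0,0,0,0]'|sed -n '2p;4,5p'
python3 -c "
from h import *
st();go([.5945,.31,.02])"
```

```text
position: [0.6078, 0.2664, 0.0164]
position: [0.6088, 0.2667, 0.0179]
ft_force: [-1.0, 1.5, 6.2]
gripper_width: 0.698
position: [0.5983, 0.3092, 0.0469]
ft_force: [-0.6, -0.3, -1.7]
gripper_width: 0.704
t 47.2 pos [0.5983 0.3092 0.0469] F [-0.59 -0.28 -1.66] w 0.704
[[0.999, -0.05, -0.005], [-0.05, -0.999, 0.002], [-0.005, -0.001, -1.0]] q [-1.08  0.71  0.78  1.53 -0.54  1.13 -1.8 ]
tool shift units [-0.12 -0.02  0.9 ]
```

```bash
python3 -m crank '[-0.12,-0.03,0.4,0,0,0,0,0,0.4,0,0,0,0,0,0.1,0,0,0,0,0,0,0,0,0]'|sed -n '2p;4p'
python3 -m crank '[0,0,0.03,0,0,0,0,0,0,0,0,0]'|sed -n '2p;4p'
python3 -m crank '[0,0,0.03,0,0,0,0,0,0,0,0,0]'|sed -n '2p;4p'
```

```text
position: [0.5951, 0.3097, 0.0201]
ft_force: [-0.1, 1.2, -2.2]
position: [0.5953, 0.3101, 0.0198]
ft_force: [0.4, -0.1, -2.2]
position: [0.5951, 0.3101, 0.0187]
ft_force: [0.1, -1.3, -1.1]
```

```bash
python3 -m crank '[0,0,0.03,0,0,0,0,0,0,0,0,0]'|sed -n '2p;4p'
python3 -m crank '[0,0,0.03,0,0,0,0,0,0,0,0,0]'|sed -n '2p;4p'
```

```text
position: [0.5952, 0.3101, 0.018]
ft_force: [-0.8, 0.0, -0.1]
position: [0.5952, 0.31, 0.0179]
ft_force: [-4.7, -1.2, 8.9]
```

```bash
python3 -m crank '[0,0,-0.06,0,0,0,0,0,0,0,0,0,0,0,0,0,0,0,0,0,0,0,0,0,0,0,-0.5,0,0,0,0,0,-1,0,0,0,0,0,-1,0,0,0,0,0,-0.9,0,0,0]' 1 |sed -n '2p;5p'
python3 -m crank '[-0.32,0.98,0,0,0,0,-0.32,0.98,0,0,0,0,-0.32,0.98,0,0,0,0,-0.32,0.98,0,0,0,0,-0.32,0.98,0,0,0,0,-0.32,0.98,0,0,0,0,-0.32,0.98,0,0,0,0,-0.32,0.98,0,0,0,0]'|sed -n '2p;5p'
python3 -m crank '[-0.32,0.98,0,0,0,0,-0.32,0.98,0,0,0,0,-0.32,0.98,0,0,0,0,-0.32,0.98,0,0,0,0,-0.32,0.98,0,0,0,0,-0.32,0.98,0,0,0,0,-0.32,0.98,0,0,0,0,0,0,0,0,0,0]'|sed -n '2p;5p'
python3 - <<'E'
from h import *
jars('top');jars('wrist',name='w11');st();go([.430,-.1255,.013])
E
```

```text
position: [0.596, 0.3097, 0.123]
gripper_width: 0.999
position: [0.5068, 0.0777, 0.1213]
gripper_width: 0.999
position: [0.4287, -0.1254, 0.1208]
gripper_width: 1.003
top gold [435.1 193.2] area 919 bbox [39 40] xy [ 0.593 -0.281]
top gold [171.8 197.1] area 512 bbox [26 25] xy [0.5932 0.3075]
top gold [173.9 242.2] area 515 bbox [26 24] xy [0.493  0.3029]
top gold [174.7 286.2] area 525 bbox [26 25] xy [0.3962 0.3015]
wrist gold [540.5 129.8] area 33703 bbox [161 262] xy [ 0.5059 -0.277 ]
wrist gold [324.8 244.7] area 6221 bbox [89 88] xy [ 0.4324 -0.1246]
wrist gold [128.6 305.4] area 814 bbox [27 58] xy [0.3917 0.0256]
wrist gold [514.9 305.3] area 824 bbox [28 58] xy [ 0.3773 -0.2648]
wrist gold [453.9 356.6] area 3776 bbox [313  40] xy [ 0.3387 -0.2183]
wrist gold [471.4 460. ] area 352 bbox [18 39] xy [ 0.2096 -0.2546]
t 51.8 pos [ 0.4296 -0.1232  0.1207] F [ 1.05  0.04 -0.13] w 1.001
[[0.999, -0.052, -0.004], [-0.052, -0.999, 0.004], [-0.004, -0.004, -1.0]] q [-1.01 -0.03  1.21  2.08  0.02  1.08 -1.43]
tool shift units [0.03 0.09 3.59]
```

The three empties read on the tray. Now the last jar.

```bash
python3 -m crank '[0.05,0.05,0.3,0,0,0,0,0,0.9,0,0,0,0,0,0.9,0,0,0,0,0,0.9,0,0,0,0,0,0.55,0,0,0,0,0,0,0,0,0]' 1|sed -n 2p
python3 -m crank '[0,0,0,0,0,0,0,0,0,0,0,0,0,0,0,0,0,0,0,0,0,0,0,0,0,0,0,0,0,0,0,0,0,0,0,0]' -1 35|sed -n '2p;4,5p'
python3 -m crank '[0,0,-0.5,0,0,0,0,0,-1,0,0,0,0,0,-1,0,0,0,0,0,-1,0,0,0,0,0,-1,0,0,0,0,0,0,0,0,0,0,0,0,0,0,0]'|sed -n '2p;4,5p'
for i in 1 2 3 4 5 6; do python3 -m crank '[0,0,0,0,0,0]' | grep ft_; done
python3 - <<'E'
from h import *
c,s=np.cos(np.radians(-8)),np.sin(np.radians(-8)); T=np.array([.5195,-.3035])
for d in (-.062,.062): print(d,T+d*np.array([c,s]))
st(); t=T-.062*np.array([c,s]); go([t[0],t[1],.14],np.radians(82))
E
```

```text
position: [0.4297, -0.1241, 0.0131]
position: [0.4307, -0.1246, 0.0142]
ft_force: [-1.5, 0.0, 7.2]
gripper_width: 0.705
position: [0.4301, -0.1243, 0.1478]
ft_force: [-0.0, -0.4, -4.0]
gripper_width: 0.702
ft_force: [0.0, -0.0, -4.2]
ft_force: [0.3, -0.0, -2.8]
ft_force: [0.3, 0.0, -2.7]
ft_force: [0.1, 0.7, -3.8]
ft_force: [-0.3, -0.5, -2.9]
ft_force: [-0.5, 0.1, -3.3]
-0.062 [ 0.45810338 -0.29487127]
0.062 [ 0.58089662 -0.31212873]
t 54.92 pos [ 0.4309 -0.1249  0.1488] F [-0.47  0.11 -3.31] w 0.703
[[0.999, -0.051, -0.004], [-0.051, -0.999, 0.003], [-0.005, -0.002, -1.0]] q [-1.1  -0.16  1.24  2.04  0.16  1.16 -1.55]
tool shift units [1.2  5.61 0.27]
yaw now -1.622 turn about world z -0.089 -> tool az units 0.028
```

About 3.4 N: full. It goes on the board's near side.

```bash
python3 -m crank '[0.2,0.9,0,0,0,0,0.2,0.95,0,0,0,0,0.2,0.95,0,0,0,0,0.2,0.95,0,0,0,0,0.2,0.95,0,0,0,0,0.2,0.9,0,0,0,0,0,0,0,0,0,0,0,0,0,0,0,0]'|sed -n '2p;4p'
python3 - <<'E'
from h import *
st();go([.4585,-.2945,.055])
im=robot.grab_frame('wrist'); P=robot.camera_params('wrist')
cv2.imwrite('pics/w12.png',im[:,:,::-1])
for r in robot.mark_of('wrist','board_grip'): print(np.round(r['at'],1),r['p'],at_z('wrist',r['at'],.061,P))
E
```

```text
position: [0.4582, -0.2939, 0.1479]
ft_force: [-1.2, 0.4, -3.8]
t 55.92 pos [ 0.4582 -0.2939  0.1479] F [-1.18  0.36 -3.82] w 0.704
[[0.999, -0.051, -0.005], [-0.051, -0.999, 0.003], [-0.005, -0.003, -1.0]] q [-0.45  0.39  1.15  1.81 -0.38  1.2  -0.81]
tool shift units [0.03 0.03 3.1 ]
[335.7 151.9] 0.88 [ 0.519305   -0.30508446  0.061     ]
```

View pics/w12.png

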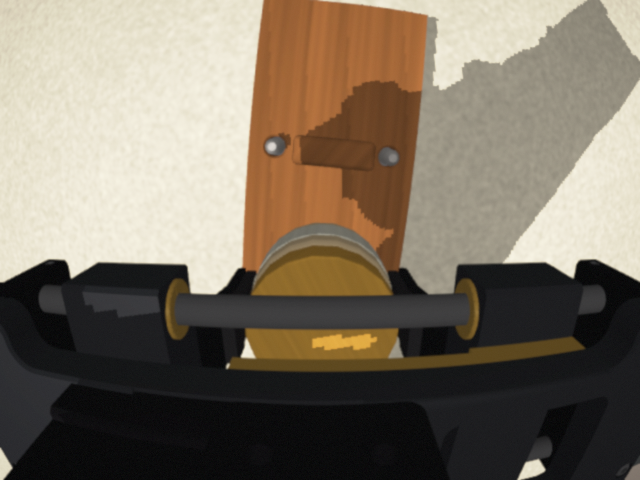

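The board is still seated, with its grip at (336,152) and both pins through. The jar hangs over its near half, so I lower it.

```bash
python3 -m crank '[0.02,0.02,0.5,0,0,0,0,0,0.9,0,0,0,0,0,0.9,0,0,0,0,0,0.6,0,0,0,0,0,0.15,0,0,0,0,0,0,0,0,0]'|sed -n '2p;4p'
python3 -m crank '[0,0,0.04,0,0,0,0,0,0,0,0,0]'|sed -n '2p;4p'
python3 -m crank '[0,0,0.04,0,0,0,0,0,0,0,0,0]'|sed -n '2p;4p'
```

```text
position: [0.4585, -0.2951, 0.057]
ft_force: [0.6, -0.7, -3.1]
position: [0.4587, -0.295, 0.056]
ft_force: [0.4, -0.4, -3.9]
position: [0.4584, -0.2949, 0.0543]
ft_force: [-0.0, 0.5, -3.5]
```

```bash
python3 -m crank '[0,0,0.04,0,0,0,0,0,0,0,0,0]'|sed -n '2p;4p'
python3 -m crank '[0,0,0.04,0,0,0,0,0,0,0,0,0]'|sed -n '2p;4p'
python3 -m crank '[0,0,0.03,0,0,0,0,0,0,0,0,0]'|sed -n '2p;4p'
```

```text
position: [0.4583, -0.2949, 0.053]
ft_force: [-1.2, -0.7, -4.3]
position: [0.4583, -0.2949, 0.0518]
ft_force: [-0.2, 0.2, -3.6]
position: [0.4584, -0.2949, 0.051]
ft_force: [-0.1, 1.5, -3.6]
```

```bash
python3 -m crank '[0,0,0.03,0,0,0,0,0,0,0,0,0]'|sed -n '2p;4p'
python3 -m crank '[0,0,0.03,0,0,0,0,0,0,0,0,0]'|sed -n '2p;4p'
```

```text
position: [0.4584, -0.295, 0.0503]
ft_force: [-2.0, 1.3, 0.4]
position: [0.4584, -0.295, 0.0502]
ft_force: [-5.2, 4.1, 14.8]
```

```bash
python3 -m crank '[0,0,-0.05,0,0,0,0,0,0,0,0,0,0,0,0,0,0,0,0,0,0,0,0,0,0,0,-0.5,0,0,0,0,0,-1,0,0,0,0,0,-1,0,0,0,0,0,-1,0,0,0]' 1 |sed -n '2p;5p'
python3 -m crank '[0,-1,-0.5,0,0,0,0,-1,-0.5,0,0,0,0,-1,0,0,0,0,0,-1,0,0,0,0,0,-1,0,0,0,0,0,-1,0,0,0,0,0,0,0,0,0,0,0,0,0,0,0,0]'|sed -n '2p;5p'
python3 - <<'E'
from h import *
st();jars('top',name='topE'); a=cv2.imread('pics/topE.png'); s=pic('scene','sE')[:,:,::-1]
x=cv2.resize(a[100:340,120:500],(800,505)); cv2.imwrite('pics/topEc.png',x); cv2.imwrite('pics/sEc.png',cv2.resize(s[160:400,120:520],(800,480)))
E
```

```text
position: [0.4587, -0.2955, 0.1576]
gripper_width: 1.002
position: [0.4682, -0.1163, 0.1866]
gripper_width: 1.0
t 60.52 pos [ 0.4682 -0.1163  0.1866] F [ 0.32 -0.22  0.16] w 1.0
[[0.999, -0.052, -0.004], [-0.052, -0.999, 0.003], [-0.004, -0.003, -1.0]] q [-1.08  0.02  1.28  1.92 -0.02  1.22 -1.42]
top gold [433.3 182.7] area 239 bbox [23 18] xy [ 0.6169 -0.2777]
top gold [171.8 197.2] area 509 bbox [26 25] xy [0.5931 0.3074]
top gold [174.  242.2] area 514 bbox [26 24] xy [0.4929 0.3029]
top gold [174.7 286.3] area 525 bbox [26 25] xy [0.396  0.3016]
```

View pics/sEc.png

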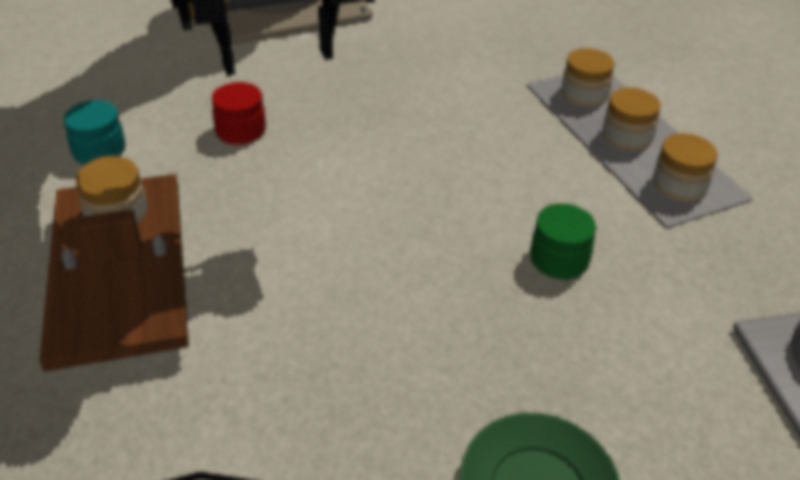

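View pics/topEc.png

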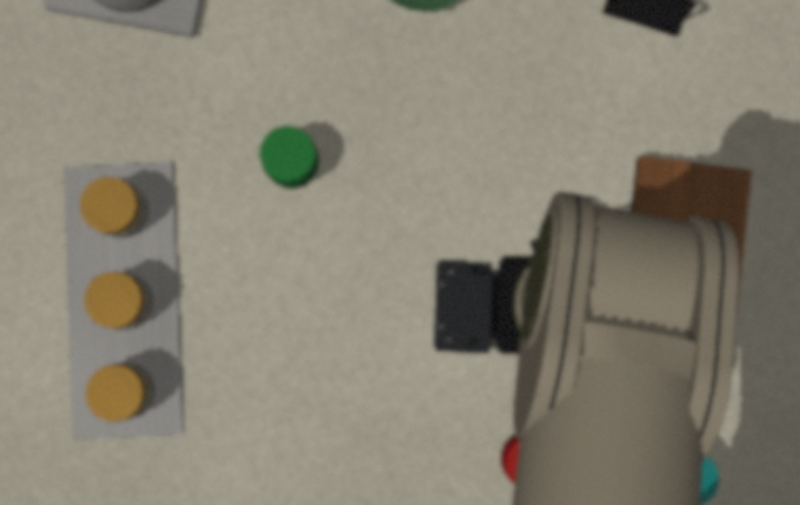

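Both views agree. The three empties are upright on the tray, and the full jar stands on the seated board with the pins through. No gold-lidded jar is left elsewhere, and the gripper is clear of everything.

```bash
python3 -c "
from h import *
jars('top'); print(robot.sign_off())"
```

```text
top gold [433.3 182.3] area 246 bbox [23 14] xy [ 0.6179 -0.2778]
top gold [171.8 197.1] area 503 bbox [26 25] xy [0.5931 0.3075]
top gold [174.  242.2] area 514 bbox [26 24] xy [0.493  0.3028]
top gold [174.6 286.3] area 525 bbox [26 25] xy [0.3961 0.3016]
the job is handed in; nothing more can be done
None
```

The job is done and handed in at about 60 s of the 210 s allowed. The board sits on the stand with both pins through its holes. The one full jar is on the board, and the three empties are on the tray.

- **Board:** It slipped about 15 mm in the grip when I first lifted it, because the fingers had not fully closed. I measured that before fitting it, and the later contact heights agree with it lying flush on the stand.
- **Weighing:** There were four jars. Three lifted at about 1.3–1.7 N, so they are empty. The fourth lifted at about 3.4 N. That is a little under the 3.5–4.3 N expected of a full jar, but well above any empty one.
- **Knocked jar:** The first jar I put on the tray was later knocked aside until it overhung the edge. I picked it up and put it back.
- **Last checks:** The overhead camera read the three empties at x = 0.593, 0.493 and 0.396, all at y of about 0.30, inside the tray's edges. The arm hid most of the board, including the full jar, from overhead. The scene camera showed the jar standing upright on the board, between the grip and its near end. No check failed.

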